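Draw a charge of grinding balls into the cup

ROBOT

A 6-joint arm with a two-finger parallel gripper is mounted at the origin on the work surface. World frame = base frame: x ahead of the robot, y to its left, z up, the work surface at z = 0. Lengths are in m, angles in rad, forces in N, time in s.
With the tool pointing down it reaches from about 0.325 to 0.775 m from the base axis. Payload 9.3 kg.
Tool frame: the origin (TCP) lies between the finger pads; the fingertips stand 22 mm ahead of it and the grasp point (between the pads) lies 3 mm ahead of it; z points along the fingers, y is the direction in which the jaws open and shut (so a half turn about z gives the same grasp; the last joint's range is limited). The gripper opens to 85 mm and grips with 20 to 120 N. Pads are 22 mm wide; open, the fingers measure 114 mm over their backs; the gripper's body (76 mm by 85 mm) begins 54 mm behind the grasp point. The pads swing forward as they close: fully open they stand 13 mm farther back than shut.
Start: joints at [-1.38, 0.259, 0.021, 1.334, 0, 1.418], TCP at [0.185, -0.518, 0.253] pointing down, gripper open.
Joint ranges: [-3.04, 3.04], [-0.91, 1.82], [-1.04, 1.36], [-1.92, 1.95], [-1.52, 1.45], [-3.14, 3.14]. Speed limits (rad/s): [2.22, 2.22, 2.79, 3.14, 3.14, 3.14].

INTERFACE

Orientations are given as a unit quaternion [w, x, y, z].
In Python, from bench import manip, vision gives the robot as it stands. Calls block until the motion is done:
- manip.move_to(position, orientation): joint-space move of the TCP to a pose.
- manip.move_linear(position, frame=None, feed=0.15): straight line of the TCP; frame=None keeps the orientation; feed is the mean speed in m/s.
- manip.movej(angles): joint-space move.
- manip.move_gripper(opening, f_grip=None): finger opening in m; f_grip is the grip in N (None keeps the last); returns when the fingers have stopped.
- manip.pause(seconds).
- manip.ik(position, orientation): joint angles nearest the present ones, or None.
- manip.get_obs(): the state.
- vision.snapshot(name): name is "scene" or "top" or "wrist"; returns the picture (420x560x3 uint8, red, green, blue); there is no depth.
- vision.calibration(name): a dict with "fovy" (degrees; the focal length in pixels is half the picture's height over the tangent of half this angle, whatever the lens; pixels are square), "cx", "cy" (the principal point, pixels), "world_to_cam" (4x4, takes a point from world to camera coordinates). Camera axes: x right, y down, z forward; pixel columns grow to the right and rows downward; lengths in m; the calibration is good to about 2 mm. The wrist camera is an equidistant fisheye: a pixel r from the principal point sees the ray r / f radians off the axis. A picture is of the moment at which its call begins: read the wrist's pose just before it. calibration takes no time and is no camera call; for the wrist camera it gives the pose at the moment of the call.
A pose or a line that the arm cannot do raises manip.Unreachable and nothing moves.
- manip.close_job(): hands the job in, once; it reports no verdict.
The state is a dict: "time": time; "joint_positions": joint angles; "dq": joint speeds; "joint_efforts": joint torques, N m; "ee_pos": TCP position; "orientation": TCP orientation; "contact_force": force on the tool from outside, world axes, zero at the start; "moment": the same for the moment, N m; "grip_width": finger opening in m.
Only numpy, scipy, OpenCV 4.12 (cv2) and the standard library are available. Lean on these libraries where they do the work, as an engineer would, in place of code of your own. Each camera call takes 0.05 s, during which the arm holds its last target. There are 200 camera calls.

TASK

Take the steel cup by its black handle and bring it, upright, in between the two prongs that hang under the ball dispenser's shutter; with the held cup push the shutter open until you feel its stop and press it there with about 15 N, so that all three balls drop into the cup, then push it back shut and press it against that stop in the same way, never pushing with more than 28 N. Work the shutter with the cup only (the robot itself must not touch the dispenser or shutter). Then set the cup upright in the middle of the balance's round pan, with the balls in it, and let go; leave everything else where it is and the shutter shut.

Things in the scene. Friction and masses are not known exactly. Their poses are not given: they have to be found in the camera images.
- cup: Open stainless cup, 80 mm wide at the rim, 76 mm at the foot, 85 mm high, 3 mm wall, 6 mm bottom, about 0.22 kg, with a straight level black bar handle along its own -x: 18 mm wide (y), 24 mm high (z), from 38 to 166 mm from the cup's axis, its middle 55 mm above the cup's underside. Origin: centre of the underside; z up. Stands on the table.
- cup_grip (a point): Point to grip on the cup's handle: 130 mm out from the cup's axis, 55 mm above its underside, in the middle of the bar; same axes as the cup.
- dispenser: Fixed aluminium ball dispenser. Origin: on the table straight below the outlet; -x is its front (robot side), +y the way the shutter opens. Foot plate 10 mm thick (x -60 to +130, y +-75 mm), column at x +97 to +127 mm. Between foot plate and shutter it is open to the front and sides; the cup goes in from the front.
- outlet (a point): Centre of the outlet at the shutter's underside, 130 mm above the table; dispenser axes. At x +-46 mm run two rails along y (10 mm wide, underside 128 mm up, y -148 to +118). Above stands a clear square tube (40 mm bore, 48 mm outside, 139 to 251 mm up) holding the three balls one above another, with a steel funnel on top (x, y +-57 mm, up to 292 mm).
- shutter: Sliding steel plate, 6 mm thick, 130 mm above the table; origin: centre of its 50 x 60 mm hole, underside; dispenser axes. Slides freely against about 4 N and stays where left. Travel 75 mm between solid hidden stops: shut, the hole lies 68 to 82 mm to the outlet's -y side (differs each time), open, within 7 mm of it. Starts 0 to 16 mm off the shut stop. Balls fall from about 55 mm of travel.
- prongs (a point): Midway between the two flat prongs hanging from the shutter plate, at their lower ends (75 mm above the table, 55 mm below the plate), straight under the hole; dispenser axes. Inner faces at y +-45 mm (90 mm apart), each 8 mm thick and 50 mm wide (x +-25), with lead-ins spreading outward at the front to x -46 mm. The cup fits between them with 5 mm to spare each side.
- ball0_center (a point): Centre of a white ceramic grinding ball, 32 mm diameter, about 45 g; lowest of three in the dispenser's tube.
- ball1_center (a point): Centre of a white ceramic grinding ball, 32 mm diameter, about 45 g; middle of three in the dispenser's tube.
- ball2_center (a point): Centre of a white ceramic grinding ball, 32 mm diameter, about 45 g; top of three in the dispenser's tube.
- pan (a point): Centre of the top of the balance's flat round steel pan (136 mm diameter, 46 mm above the table). The balance is a low white box 250 mm by 170 mm, 36 mm high, reaching from 155 mm before the pan's centre (its -x) to 95 mm behind it.
- sprayer: Bystander: orange and black pump sprayer, 116 mm diameter, 223 mm high; origin under its centre.
- bottle: Bystander: amber bottle, 68 mm diameter, 150 mm high; origin under its centre.
- beaker: Bystander: glass beaker without a handle, 80 mm diameter, 100 mm high; origin under its centre.
- brush: Bystander: flat brush with a wooden handle, 190 mm long, lying along its x axis.
- weight_a: Bystander: steel paperweight 60 x 60 x 28 mm; origin under its centre.
- weight_b: Bystander: stone paperweight 80 x 45 x 24 mm; origin under its centre.
There are look-alikes about, which are no part of the job. What is shaped like the cup but purple is not meant.

How it is judged:
On the way, in this order (a step that is already met when the one before it is completed fails the run):
1. the held cup, under the outlet, presses the open shutter against its stop (y of shutter in the frame of outlet above -0.01 m and contact force between cup and shutter above 9 N and contact force between cup and the fingers above 2 N and horizontal distance between cup and outlet below 0.03 m), for 0.2 s.
2. the held cup, with all three balls in it, presses the shutter against its shut stop (y of shutter in the frame of outlet below -0.064 m and contact force between cup and shutter above 9 N and contact force between cup and the fingers above 2 N and horizontal distance between cup and shutter below 0.03 m and z of ball0_center in the frame of cup between 0.012 and 0.08 m and x of ball0_center in the frame of cup between -0.032 and 0.032 m and y of ball0_center in the frame of cup between -0.032 and 0.032 m and z of ball1_center in the frame of cup between 0.012 and 0.08 m and x of ball1_center in the frame of cup between -0.032 and 0.032 m and y of ball1_center in the frame of cup between -0.032 and 0.032 m and z of ball2_center in the frame of cup between 0.012 and 0.08 m and x of ball2_center in the frame of cup between -0.032 and 0.032 m and y of ball2_center in the frame of cup between -0.032 and 0.032 m), for 0.2 s.
At the end, for the whole second after the job is handed in: The shutter is shut (its hole over 64 mm to the -y side of the outlet), all three balls are in the cup, and the cup stands upright and at rest on the balance's pan, its centre within 30 mm of the pan's centre, released (z of ball0_center in the frame of cup between 0.012 and 0.08 m and x of ball0_center in the frame of cup between -0.032 and 0.032 m and y of ball0_center in the frame of cup between -0.032 and 0.032 m and z of ball1_center in the frame of cup between 0.012 and 0.08 m and x of ball1_center in the frame of cup between -0.032 and 0.032 m and y of ball1_center in the frame of cup between -0.032 and 0.032 m and z of ball2_center in the frame of cup between 0.012 and 0.08 m and x of ball2_center in the frame of cup between -0.032 and 0.032 m and y of ball2_center in the frame of cup between -0.032 and 0.032 m and y of shutter in the frame of outlet below -0.064 m and horizontal distance between cup and pan below 0.03 m and z of cup in the frame of pan between -0.005 and 0.005 m and angle between cup's own z axis and vertical below 0.1 rad and linear speed of cup below 0.02 m/s); the robot touches nothing.
It fails at once if the cup pushes the shutter or the dispenser with more than 28 N (contact force between cup and dispenser above 28 N or contact force between cup and shutter above 28 N).
It fails at once if the robot itself touches the dispenser or the shutter (contact force between any of the fingers, the arm and dispenser above 2 N or contact force between any of the fingers, the arm and shutter above 2 N).
It fails at once if the cup is tipped by more than 30 degrees (angle between cup's own z axis and vertical above 0.52 rad).
It fails at once if a bystander is shifted by more than 30 mm (distance of any of sprayer, bottle, beaker, brush, weight_a, weight_b from where it was at the start of the episode above 0.03 m).
It also fails if it takes over 67 s, if anything falls off the work surface, if the arm or the gripper's body presses on something with over 40 N, if the wrist force passes 120 N, or if a joint passes its speed limit or range.

## Working session

There is one attempt and no reset: what is moved stays moved. The work goes in short steps, each a Python script; the robot and the scene stay as the last script left them, time stands still between calls to the robot, and variables do not carry over. Pictures are saved under pics/ and viewed, about 8 in all and at most 12, crops included, and the job is handed in when it is done.

```bash
ls; mkdir -p pics; python3 - <<'E'
from bench import manip, vision
import cv2, numpy as np
for n in ("scene","top"):
    im=vision.snapshot(n); cv2.imwrite(f"pics/{n}0.png",im[:,:,::-1])
    c=vision.calibration(n); print(n,c["fovy"],c["cx"],c["cy"],np.round(c["world_to_cam"],4).tolist())
o=manip.get_obs(); print(o)
E
```

```text
pics
scene 46.4946261184285 279.44190893792864 210.36240664419813 [[-0.6906, 0.7232, 0.0076, 0.3088], [0.3939, 0.3848, -0.8347, -0.1142], [-0.6066, -0.5735, -0.5506, 1.656], [0.0, 0.0, 0.0, 1.0]]
top 44.80859972333871 276.91261337940995 209.98452407860233 [[0.0056, -1.0, 0.0015, 0.0721], [-0.9952, -0.0057, -0.0978, 0.5125], [0.0978, -0.0009, -0.9952, 1.4232], [0.0, 0.0, 0.0, 1.0]]
{'time': 0.1, 'joint_positions': array([-1.37960715e+00,  2.59143199e-01,  2.08440627e-02,  1.33370535e+00,
        6.47533049e-07,  1.41816705e+00]), 'dq': array([ 7.78829240e-04, -3.87493867e-04,  1.19119835e-03,  4.56496798e-04,
       -8.44038750e-04, -5.39221340e-05]), 'joint_efforts': array([ 6.45654422e-03, -5.56695592e+01,  3.45065689e+01,  1.17573611e-02,
       -5.49646882e-05,  3.33099948e-08]), 'ee_pos': array([ 0.18533411, -0.51759585,  0.25272516]), 'orientation': array([-6.03973468e-04,  9.85259783e-01,  1.71063716e-01, -1.13221945e-05]), 'contact_force': array([-0.01221716, -0.65184381, -0.00695925]), 'moment': array([ 0.01314029,  0.05792079, -0.03476456]), 'grip_width': 0.08564784569904368}
```

View pics/scene0.png

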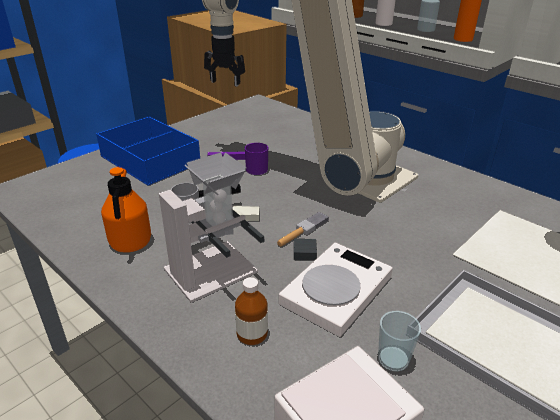

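View pics/top0.png

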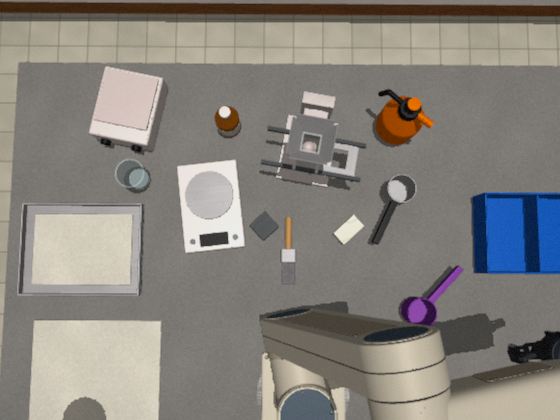

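The top view shows two candidates for the cup: a steel one with a black handle (rim ~401,189, handle end ~376,241) and a purple one (418,311). The steel one fits the description. The dispenser is at ~(311,147) and the pan at ~(209,195). I'll confirm with an enlarged crop.

```bash
cat > h.py <<'E'
import numpy as np, cv2
from bench import manip, vision
def ray(n,u,v,c=None):
    c=c or vision.calibration(n); f=210/np.tan(np.radians(c["fovy"])/2); M=np.array(c["world_to_cam"])
    d=np.array([(u-c["cx"])/f,(v-c["cy"])/f,1.])
    if n=="wrist":
        r=np.hypot(d[0],d[1]); d=np.array([d[0]/r*np.sin(r),d[1]/r*np.sin(r),np.cos(r)])
    R=M[:3,:3]; return -R.T@M[:3,3], R.T@d
def at(n,u,v,z,c=None):
    o,d=ray(n,u,v,c); return (o+d*(z-o[2])/d[2])[:2]
def proj(n,p,c=None):
    c=c or vision.calibration(n); f=210/np.tan(np.radians(c["fovy"])/2); M=np.array(c["world_to_cam"])
    q=M[:3,:3]@np.array(p)+M[:3,3]
    if n=="wrist":
        s=np.hypot(q[0],q[1]); t=np.arctan2(s,q[2])/s; return np.array([c["cx"]+f*q[0]*t,c["cy"]+f*q[1]*t])
    return np.array([c["cx"]+f*q[0]/q[2],c["cy"]+f*q[1]/q[2]])
E
python3 - <<'E'
from h import *
im=cv2.imread("pics/top0.png"); c=im[85:255,250:440]
cv2.imwrite("pics/crop.png",cv2.resize(c,None,fx=4,fy=3.5*4/3.5*0+4 if 0 else 3.5,interpolation=cv2.INTER_CUBIC) if 0 else cv2.resize(c,None,fx=3.5,fy=3.5,interpolation=cv2.INTER_CUBIC))
print("cup",at("top",401,189,.085),"hend",at("top",376,241,.06),"pan",at("top",209,195,.046))
E
```

```text
cup [ 0.56580353 -0.26428128] hend [ 0.42420579 -0.19881593] pan [0.5511946  0.26600217]
```

View pics/crop.png

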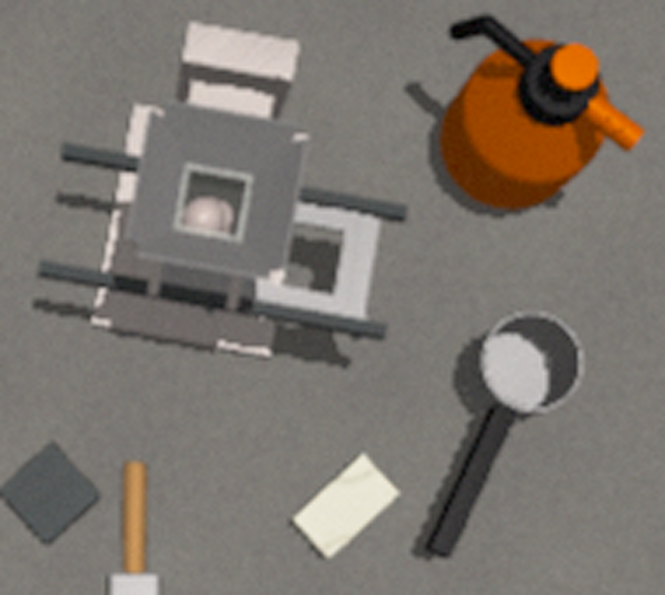

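The crop confirms the steel cup with the black handle, rim centre at crop (532,363) and handle end at (437,552). It also shows the rails, the funnel and the shutter hole's right edge at about (338,262). Next I'll fit the poses.

```bash
python3 - <<'E'
from h import *
from scipy.optimize import least_squares
px=lambda p:(p[0]/3.5+250,p[1]/3.5+85)
c=vision.calibration("top")
P=[((405,212),(.046,-.148,.138)),((63,152),(.046,.118,.138)),((385,330),(-.046,-.148,.138)),((40,269),(-.046,.118,.138)),
((153,103),(.057,.057,.292)),((310,135),(.057,-.057,.292)),((282,280),(-.057,-.057,.292)),((125,250),(-.057,.057,.292))]
def w(q,p): s,k=np.sin(q[2]),np.cos(q[2]); return (q[0]+k*p[0]-s*p[1],q[1]+s*p[0]+k*p[1],p[2])
f=lambda q:np.concatenate([proj("top",w(q,p),c)-px(a) for a,p in P])
r=least_squares(f,[.67,-.02,-.18],loss="soft_l1"); print("disp",r.x,np.round(r.fun.reshape(-1,2),1).tolist())
q=r.x
def local(xy): d=np.array(xy)-q[:2]; s,k=np.sin(q[2]),np.cos(q[2]); return np.round([k*d[0]+s*d[1],-s*d[0]+k*d[1]],4)
for n,a in dict(hole_r1=(344,230),hole_r2=(334,295),plate_r1=(380,222),plate_r2=(364,318)).items(): print(n,local(at("top",*px(a),.136)))
cup=at("top",*px((532,363)),.085); he=at("top",*px((437,552)),.067); d=cup-he
psi=np.arctan2(d[1],d[0]); print("cup",cup,"end",he,"len",np.hypot(*d),"psi",psi)
g=cup-.13*np.array([np.cos(psi),np.sin(psi)]); print("grip",g)
for s in (psi,q[2],0.4): print(s,manip.ik([*g,.058],[0,np.cos(s/2),np.sin(s/2),0]))
E
```

```text
disp [ 0.65382073 -0.00676263 -0.17451879] [[0.3, 0.2], [-0.5, -0.2], [0.4, 0.3], [-0.3, -0.2], [-1.1, -3.0], [1.6, -3.7], [1.5, 1.9], [-1.7, 1.8]]
hole_r1 [ 0.025 -0.104]
hole_r2 [-0.0256 -0.1049]
plate_r1 [ 0.036  -0.1299]
plate_r2 [-0.0389 -0.1301]
cup [ 0.56660844 -0.26703375] end [ 0.41922151 -0.19424671] len 0.16438023188386436 psi -0.4587155441412771
grip [ 0.45004758 -0.20947017]
-0.4587155441412771 [-0.6048358   0.31116916 -0.44393293  0.81569424  0.          2.9954724 ]
-0.1745187870632854 [-0.6048358   0.31116916 -0.44393293  0.81569424  0.          2.71127565]
0.4 [-0.6048358   0.31116916 -0.44393293  0.81569424  0.          2.13675686]
```

```bash
cat >> h.py <<'E'
Q=np.array([0.65382,-0.00676,-0.17452])
def quat(psi): a=(psi+np.pi)/2; return [0,np.cos(a),np.sin(a),0]
def dw(x,y): s,k=np.sin(Q[2]),np.cos(Q[2]); return np.array([Q[0]+k*x-s*y,Q[1]+s*x+k*y])
E
python3 - <<'E'
from h import *
from scipy.spatial.transform import Rotation as R
o=manip.get_obs(); M=np.array(vision.calibration("wrist")["world_to_cam"]); cp=-M[:3,:3].T@M[:3,3]
w,x,y,z=o["orientation"]; Rt=R.from_quat([x,y,z,w]).as_matrix()
print("cam in tool",Rt.T@(cp-o["ee_pos"]),"axis",Rt.T@M[2,:3])
psi=-.4587; g=np.array([.4500,-.2095])
print(manip.ik([*g,.058],quat(psi)))
manip.move_to([*g,.16],quat(psi))
im=vision.snapshot("wrist"); c=vision.calibration("wrist"); cv2.imwrite("pics/w1.png",im[:,:,::-1])
u=np.array([np.cos(psi),np.sin(psi)])
for n,p in dict(rim=[*(g+.13*u),.085],end=[*(g-.036*u),.067],grip=[*g,.067]).items(): print(n,proj("wrist",p,c))
o=manip.get_obs(); print(o["time"],o["ee_pos"],o["joint_positions"],o["contact_force"])
E
```

```text
cam in tool [ 0.08289215 -0.00084259 -0.12025945] axis [-3.16335540e-01 -1.49288994e-04  9.48647355e-01]
[-0.60494125  0.31112498 -0.44400258  0.81566876  0.         -0.14624125]
rim [276.96273394 367.3628701 ]
end [276.27438243 166.7740702 ]
grip [276.44040251 217.2145077 ]
1.6917 [ 0.44993611 -0.21028468  0.16015622] [-6.06266848e-01  2.15742442e-01 -2.80995782e-01  1.07364617e+00
 -1.19980737e-04 -1.45448670e-01] [ 0.49232386  0.03313955 -0.11400526]
```

View pics/w1.png

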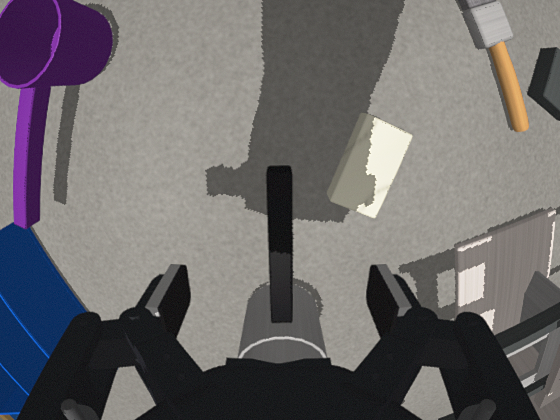

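The handle lies centred in the jaws, with its end at (279,166) against a predicted (276,167), so it's good to about 1.5 mm. The paperweight is lower than the fingertips. I'll grip and lift.

```bash
python3 - <<'E'
from h import *
manip.move_linear([.4500,-.2095,.058],feed=.12)
manip.move_gripper(0.0,f_grip=120)
o=manip.get_obs(); print(o["time"],o["ee_pos"],o["grip_width"],o["contact_force"])
manip.move_linear([.4500,-.2095,.058+.05],feed=.1)
o=manip.get_obs(); print(o["time"],o["ee_pos"],o["grip_width"],o["contact_force"],o["moment"])
g=dw(-.13-.13,-.0745); print(g,np.hypot(*g))
L=.034
manip.move_to([*g,.058+.05],quat(Q[2]))
o=manip.get_obs(); print(o["time"],o["ee_pos"],o["contact_force"],o["moment"],o["joint_positions"])
im=vision.snapshot("wrist"); cv2.imwrite("pics/w2.png",im[:,:,::-1])
c=vision.calibration("wrist")
for n,p in dict(rim0=[*dw(-.13,-.0745),.135],rimL=[*dw(-.13,-.0345),.135],rimR=[*dw(-.13,-.1145),.135],prL=[*dw(-.046,-.0295),.075],prR=[*dw(-.046,-.1195),.075]).items(): print(n,proj("wrist",p,c))
E
```

```text
3.325 [ 0.45006714 -0.20956038  0.05818623] 0.016417775954406747 [-0.62491419  0.07068247  2.97539367]
3.975 [ 0.44966639 -0.20926766  0.10745733] 0.0161889151719776 [-0.46380913  0.10304924 -3.65181897] [0.10562796 0.2284544  0.04059826]
[ 0.38483356 -0.03498313] 0.3864203513799359
4.75 [ 0.38510705 -0.03494843  0.10795718] [ 0.9974786   0.27175194 -1.41408029] [-0.02764925  0.23011813 -0.04978093] [-3.08295860e-01  8.40627439e-02 -5.96078670e-01  8.90169870e-01
 -1.67265763e-04 -1.34235082e-01]
rim0 [275.94852965 474.56999445]
rimL [339.06776891 471.79192538]
rimR [212.95969276 471.43481868]
prL [325.12534657 452.65528115]
prR [228.10976069 452.47982011]
```

```bash
python3 - <<'E'
from h import *
g=dw(-.26,-.0745)
manip.move_linear([*g,.058+.032],feed=.1)
o=manip.get_obs(); print(o["time"],o["ee_pos"],o["contact_force"],o["moment"])
t=vision.snapshot("top")[:,:,::-1]; s=vision.snapshot("scene")[:,:,::-1]
a=cv2.resize(t[90:270,230:410],(540,540),interpolation=cv2.INTER_CUBIC)[:, :400]
b=cv2.resize(s[140:320,150:290],(400,514),interpolation=cv2.INTER_CUBIC)
b=cv2.copyMakeBorder(b,0,26,0,0,cv2.BORDER_CONSTANT)
cv2.imwrite("pics/c2.png",np.hstack([a,b]))
for n,p in dict(rim=[*dw(-.13,-.0745),.117],rL=[*dw(-.13,-.0345),.117],rR=[*dw(-.13,-.1145),.117]).items():
  print(n,(proj("top",p)-[230,90])*3,(proj("scene",p)-[150,140])*2.857+[400,0])
for n,p in dict(prL=[*dw(-.025,-.0295),.075],prR=[*dw(-.025,-.1195),.075]).items():
  print(n,(proj("scene",p)-[150,140])*2.857+[400,0])
E
```

```text
5.1333 [ 0.38482185 -0.03552371  0.08964827] [ 1.44335617  0.3288087  -2.09286077] [ 0.03993878  0.26514049 -0.00194317]
rim [290.12580784 349.76198844] [678.22019039 167.00376847]
rL [245.75772765 341.73412774] [702.02900153 185.71992159]
rR [334.53596289 357.79746208] [655.36360895 149.03616497]
prL [609.01541566 264.39567126]
prR [559.75401245 218.70733877]
```

View pics/c2.png

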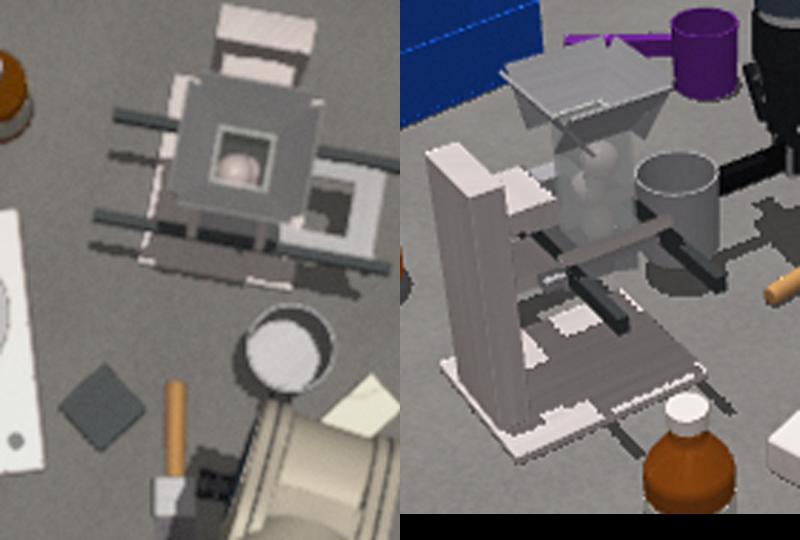

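The cup rim is seen at (290,349) against a predicted (290,350), so the cup is upright and aligned with the prong gap. I'll enter with force monitoring.

```bash
cat >> h.py <<'E'
def fd():
    f=manip.get_obs()["contact_force"]; s,k=np.sin(Q[2]),np.cos(Q[2]); return np.array([k*f[0]+s*f[1],-s*f[0]+k*f[1],f[2]])
ZG=.058+.032
def go(x,y,feed=.05): manip.move_linear([*dw(x-.13,y),ZG],feed=feed)
E
python3 - <<'E'
from h import *
go(-.10,-.0745,.08); manip.pause(.15); f0=fd(); print(f0)
for x in np.arange(-.09,.001,.01):
    go(x,-.0745,.06); f=fd()-f0; print(round(x,3),np.round(f,1))
    if np.abs(f[:2]).max()>7: print("STOP"); break
manip.pause(.2); o=manip.get_obs(); print(o["time"],o["ee_pos"],fd()-f0,dw(-.13,-.0745))
E
```

```text
[ 0.27441749  0.8589748  -1.72886698]
-0.09 [-0.8 -0.   0.4]
-0.08 [-0.8 -1.  -0.3]
-0.07 [-0.9 -0.3 -0.2]
-0.06 [-0.6 -1.6 -0.7]
-0.05 [-0.3  0.1 -0.2]
-0.04 [-0.2 -1.3  0.9]
-0.03 [-0.9 -1.8 -0. ]
-0.02 [-0.7 -0.8  0.2]
-0.01 [ 0.4 -1.1 -0. ]
-0.0 [-0.1 -1.1 -0.2]
9.275 [ 0.51264783 -0.05749926  0.08993369] [-0.01529826 -0.76969623 -0.27195386] [ 0.51285886 -0.05755574]
```

```bash
cat >> h.py <<'E'
def push(y0,ycoarse,ymax,sgn,f0,target=15):
    y=y0
    while sgn*(ycoarse-y)>0:
        y+=sgn*.005; go(0,y,.06); f=-sgn*(fd()-f0)[1]
        if f>9: break
    print("coarse end",round(y,4),round(f,1))
    log=[]
    while sgn*(ymax-y)>0:
        step=.001 if f<7 else .0004
        y+=sgn*step; go(0,y,.02); manip.pause(.05)
        f=np.mean([-sgn*(fd()-f0)[1]]); log.append((round(y*1000,1),round(f,1)))
        if f>target: break
    print(log); return y
E
python3 - <<'E'
from h import *
manip.pause(.1); f0=fd()
y=push(-.0745,-.010,.022,1,f0,14.)
manip.pause(.5); o=manip.get_obs(); print(o["time"],y,fd()-f0,fd(),f0,o["ee_pos"],o["moment"],dw(-.13,y))
E
```

```text
coarse end -0.0095 2.2
[(-8.5, np.float64(3.8)), (-7.5, np.float64(2.3)), (-6.5, np.float64(2.8)), (-5.5, np.float64(0.1)), (-4.5, np.float64(0.2)), (-3.5, np.float64(1.1)), (-2.5, np.float64(3.5)), (-1.5, np.float64(3.9)), (-0.5, np.float64(3.4)), (0.5, np.float64(2.9)), (1.5, np.float64(3.7)), (2.5, np.float64(3.4)), (3.5, np.float64(2.5)), (4.5, np.float64(4.3)), (5.5, np.float64(6.5)), (6.5, np.float64(9.2)), (6.9, np.float64(10.5)), (7.3, np.float64(10.4)), (7.7, np.float64(11.1)), (8.1, np.float64(13.0)), (8.5, np.float64(13.4)), (8.9, np.float64(14.5))]
19.725 0.008900000000000002 [ -5.41029432 -14.20761939   0.03325394] [ -5.62286176 -14.10554444  -2.18189843] [-0.21256744  0.10207495 -2.21515237] [0.52638473 0.02299644 0.08982184] [-2.09818041  1.55895781 -1.61400339] [0.52734006 0.02457742]
```

```bash
cat > look.py <<'E'
import sys
from h import *
t=vision.snapshot("top")[:,:,::-1]; s=vision.snapshot("scene")[:,:,::-1]
a=cv2.resize(t[90:270,230:363],(400,540),interpolation=cv2.INTER_CUBIC)
b=cv2.resize(s[140:320,150:290],(400,514),interpolation=cv2.INTER_CUBIC)
b=cv2.copyMakeBorder(b,0,26,0,0,cv2.BORDER_CONSTANT)
cv2.imwrite(sys.argv[1],np.hstack([a,b]))
E
python3 look.py pics/c3.png
```

```text
(no output)
```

View pics/c3.png

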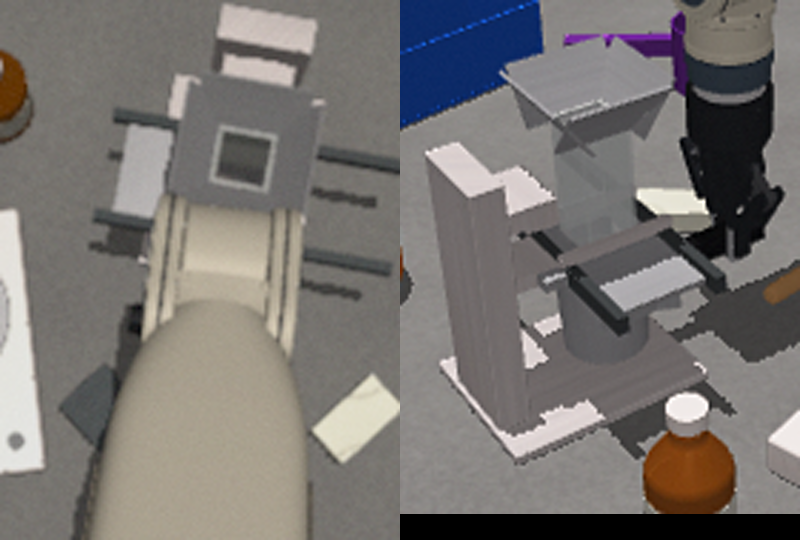

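The tube is empty, no balls lie on the foot plate, the shutter is open and the cup is upright. Now I'll push it shut.

```bash
python3 - <<'E'
from h import *
go(0,.0005,.04); manip.pause(.3); f0=fd(); o=manip.get_obs(); print(f0,o["ee_pos"],o["moment"])
y=push(.0005,-.068,-.100,-1,f0,14.)
manip.pause(.5); o=manip.get_obs(); print(o["time"],y,fd()-f0,fd(),o["ee_pos"],dw(-.13,y))
E
```

```text
[-0.07737818 -0.31422481 -2.6404703 ] [0.52594366 0.01659069 0.08999478] [ 0.08179609  0.43583634 -0.00759971]
coarse end -0.0695 3.1
[(-70.5, np.float64(3.9)), (-71.5, np.float64(5.0)), (-72.5, np.float64(4.4)), (-73.5, np.float64(3.2)), (-74.5, np.float64(3.3)), (-75.5, np.float64(3.5)), (-76.5, np.float64(3.4)), (-77.5, np.float64(4.4)), (-78.5, np.float64(4.9)), (-79.5, np.float64(4.0)), (-80.5, np.float64(4.2)), (-81.5, np.float64(3.4)), (-82.5, np.float64(3.4)), (-83.5, np.float64(3.3)), (-84.5, np.float64(6.0)), (-85.5, np.float64(8.1)), (-85.9, np.float64(7.5)), (-86.3, np.float64(8.8)), (-86.7, np.float64(10.9)), (-87.1, np.float64(11.8)), (-87.5, np.float64(11.1)), (-87.9, np.float64(12.9)), (-88.3, np.float64(12.9)), (-88.7, np.float64(14.0)), (-89.1, np.float64(14.5))]
31.9833 -0.08909999999999998 [-5.33664058 15.61965135  0.24972929] [-5.41401876 15.30542655 -2.39074101] [ 0.50992616 -0.06989859  0.08984019] [ 0.51032378 -0.07193396]
```

Both stops match the geometry: 88 mm between contacts, which is 75 mm of travel plus the 10 mm gap. The moment rose by about 0.17 N m, which is what three balls in the cup would add. Next I'll back out and go to the pan.

```bash
python3 - <<'E'
from h import *
t=cv2.imread("pics/top0.png",0)[150:260,165:255]
k=cv2.HoughCircles(cv2.resize(t,None,fx=4,fy=4,interpolation=cv2.INTER_CUBIC),cv2.HOUGH_GRADIENT,1,200,param1=100,param2=20,minRadius=85,maxRadius=120)
u,v,r=k[0,0]/4; u+=165; v+=150; pan=at("top",u,v,.046); print("pan",u,v,r,pan,"r m",np.hypot(*(at("top",u+r,v,.046)-pan)))
go(0,-.0785,.04); manip.pause(.1); print(fd())
go(-.06,-.0785,.06); print(fd()); go(-.14,-.0785,.12)
ps=np.arctan2(pan[1],pan[0])
e=np.array([np.cos(ps),np.sin(ps)])
p=dw(-.27,-.0785)
manip.move_linear([*p,.17],feed=.12)
manip.move_to([*(e*.40),.17],quat(ps))
o=manip.get_obs(); print(o["time"],o["ee_pos"],o["contact_force"],o["joint_positions"])
E
python3 look.py pics/c4.png
```

```text
pan 211.625 193.375 21.475 [0.5558387  0.25871243] r m 0.060343279320314656
[-0.52084484 -0.38703276 -2.25860473]
[ 1.01923374  0.29737857 -4.0353127 ]
36.125 [0.36240873 0.16877429 0.16951232] [ 0.12948856 -1.45095048 -3.16654429] [ 2.25411338e-01  4.90330050e-02 -4.57317432e-01  1.06542467e+00
 -3.53197660e-04 -2.10424460e-01]
```

View pics/c4.png

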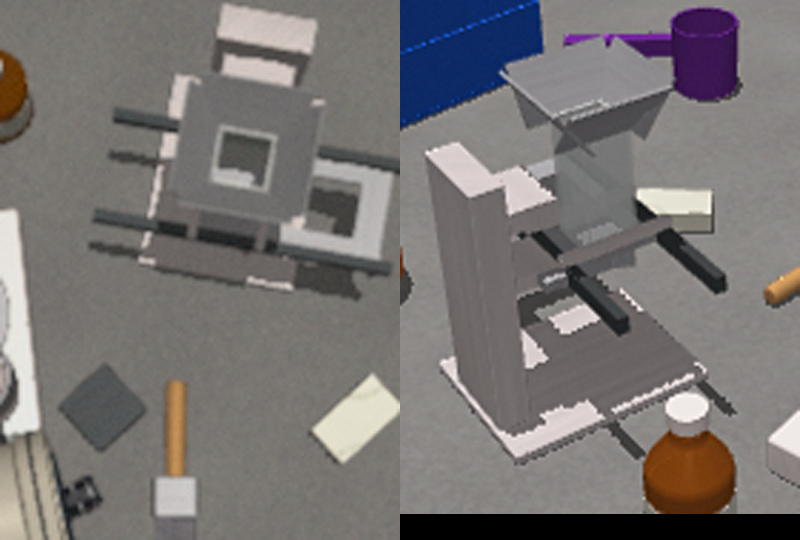

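The shutter is shut, the tube is empty and no balls lie loose. The Hough radius (60 mm) disagrees with the given 68 mm, so I'll refit the pan with the known radius and check it, along with the cup's contents.

```bash
python3 - <<'E'
from h import *
from scipy.optimize import minimize
im0=cv2.imread("pics/top0.png"); g=cv2.GaussianBlur(cv2.cvtColor(im0,cv2.COLOR_BGR2GRAY).astype(np.float32),(0,0),.8)
c=vision.calibration("top"); th=np.linspace(0,2*np.pi,120,endpoint=False)
def ring(x,y,r): 
    p=np.array([proj("top",[x+r*np.cos(a),y+r*np.sin(a),.046],c) for a in th],np.float32)
    return cv2.remap(g,p[:,0].reshape(1,-1),p[:,1].reshape(1,-1),cv2.INTER_LINEAR)[0]
best=max(((np.median(ring(x,y,.073)-ring(x,y,.063)),x,y) for x in np.arange(.53,.58,.003) for y in np.arange(.24,.29,.003)))
print(best)
vis=im0.copy(); t=vision.snapshot("top")[:,:,::-1]
a=cv2.resize(im0[140:270,150:270],(480,520)[::1],interpolation=cv2.INTER_CUBIC)
for q in th: cv2.circle(a,tuple(((proj("top",[best[1]+.068*np.cos(q),best[2]+.068*np.sin(q),.046],c)-[150,140])*4).astype(int)),1,(0,0,255),-1)
b=cv2.resize(t[150:270,170:250],(320,480),interpolation=cv2.INTER_CUBIC); b=cv2.copyMakeBorder(b,0,40,0,0,cv2.BORDER_CONSTANT)
cv2.imwrite("pics/pan.png",np.hstack([a,b]))
E
```

```text
(np.float32(42.87298), np.float64(0.551), np.float64(0.267))
```

View pics/pan.png

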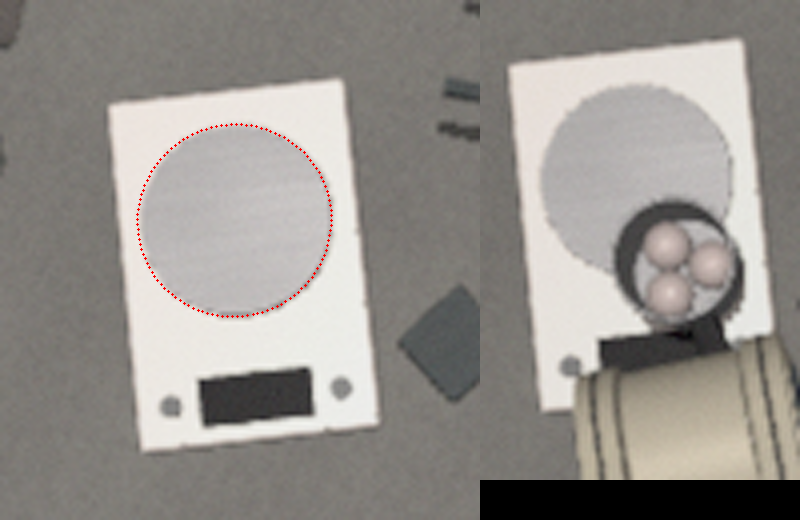

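The fitted ring sits on the pan at (0.551, 0.267), and all three balls are in the cup. Setting it down.

```bash
python3 - <<'E'
from h import *
pan=np.array([.551,.267]); o=manip.get_obs(); q=o["joint_positions"]
ps=np.arctan2(.25871243,.5558387); e=np.array([np.cos(ps),np.sin(ps)]); g=pan-.13*e
manip.move_linear([*g,.15],feed=.12); manip.move_linear([*g,.112],feed=.08); manip.pause(.3)
f0=fd()[2]; z=.112
while z>.097:
    z-=.001; manip.move_linear([*g,z],feed=.03); manip.pause(.05); f=fd()[2]-f0
    if f>3: break
print("touch",z,f,manip.get_obs()["moment"])
manip.move_gripper(.05,f_grip=20); manip.pause(.3)
o=manip.get_obs(); print(o["time"],o["grip_width"],o["contact_force"])
im=vision.snapshot("wrist"); cv2.imwrite("pics/w5.png",im[:,:,::-1])
manip.move_linear([*g,.20],feed=.12)
manip.pause(.3); o=manip.get_obs(); print(o["time"],o["contact_force"])
t=vision.snapshot("top")[:,:,::-1]; s=vision.snapshot("scene")[:,:,::-1]
a=cv2.resize(t[140:270,150:250],(400,520),interpolation=cv2.INTER_CUBIC); b=cv2.resize(s[200:330,270:370],(400,520),interpolation=cv2.INTER_CUBIC)
cv2.imwrite("pics/end.png",np.hstack([a,b])); print((proj("top",[*pan,.131])-[150,140])*4, (proj("scene",[*pan,.131])-[270,200])*4)
E
```

```text
touch 0.108 4.075821623069454 [-0.01531144  0.04430841 -0.04128961]
39.9833 0.050101729136661326 [ 0.35071768  0.27677323 -0.19707613]
41.25 [-0.35047157 -0.93892029  1.12043729]
[217.60719484 203.93660198] [255.93597894 213.07806298]
```

View pics/end.png

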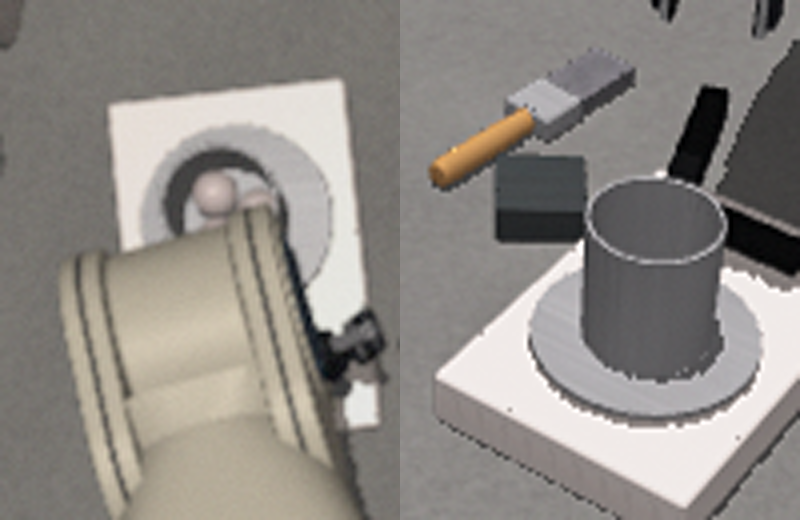

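The cup stands upright at the pan's centre (rim ~(655,220), predicted (656,213)). The gripper is clear and balls are visible inside. Handing in.

```bash
python3 -c "
from bench import manip
manip.close_job(); print(manip.get_obs()['time'])"
```

```text
the job is handed in; nothing more can be done
the job is handed in; nothing more can be done
```

The job is handed in. The cup, with the balls in it, was left released and upright on the balance's pan with the shutter shut. `close_job` reports no verdict, so this rests on my own checks. The clock read about 41 s of the 67 s allowed.

**What I did:** I gripped the steel cup by its handle with 120 N and brought it in between the prongs. I pushed the shutter open and pressed it there with about 14 N. I then pushed it shut and pressed it there with about 15.6 N. Last, I set the cup on the pan and backed the gripper off.

**Last checks:**
- **Forces:** the highest push I read was about 16 N, against the 28 N limit. I only read the force between small steps, so a short peak could have gone unseen.
- **Stops:** the two contact points were 88 mm apart, close to the 85 mm expected from 75 mm of travel plus the 10 mm gap.
- **Shutter and balls:** pictures taken after closing showed the shutter shut, the tube empty and all three balls in the cup. In the last picture the arm hides part of the cup, so only two of the balls can be seen.
- **Cup on the pan:** its rim was seen within a few millimetres of where it should be.

**What disagreed:**
- **Pan position:** my first circle fit gave a 60 mm radius instead of 68 mm. I threw it out and refitted with the known size, which moved the pan's centre by about 9 mm.
- **Weight of the balls:** the vertical force reading drifted by about 1 N and did not clearly show their weight. The change in moment (about 0.17 N m) and the picture did.
- **Touchdown height:** the cup touched the pan about 4 mm higher than planned, probably because the handle had turned slightly in the grip. It still stood upright after release.

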